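# Pack the nut-gluing caddy

## Robot

A 6-joint arm with a two-finger parallel gripper is mounted at the origin on a cart in front of the work surface, level with it; the furniture and walls round the work are solid. World frame = base frame: x ahead of the robot, y to its left, z up, the work surface at z = 0. Lengths are in mm, angles in degrees, forces in N, time in s.
With the tool pointing down it reaches from about 250 to 800 mm from the base axis. Payload 8.5 kg.
Tool frame: the origin (TCP) lies where the fingers leave the gripper's body, on its centre line; the fingertips stand 73 mm ahead of it and the grasp point (between the pads) lies 54 mm ahead of it; z points along the fingers, y is the line along which they close (so a half turn about z gives the same grasp; the last joint's range is limited). The gripper opens to 85 mm and grips with 20 to 120 N. Pads are 22 mm wide; open, the fingers measure 114 mm over their backs; the gripper's body (76 mm by 85 mm) begins 54 mm behind the grasp point. The pads swing forward as they close: fully open they stand 13 mm farther back than shut.
Start: joints at [75.917, 13.648, -0.773, 75.585, 0, 90], TCP at [127.739, 509.185, 303.876] pointing down, gripper open.
Joint ranges: [-152.45, 152.45], [-59.26, 108.67], [-65.41, 83.53], [-104.44, 129.93], [-82.83, 76.93], [-180, 180]. Speed limits (degrees/s): [127.2, 127.2, 159.86, 180, 180, 180].

## Interface

Orientations are given as a 3x3 rotation matrix whose columns are the frame's x, y, z axes.
In Python, from station import ctrl, imaging gives the robot as it stands. The module is installed in compiled form; this text tells all that it offers.
- The arm moves only by the tool apply_moves, never from a script. Its argument "increments" is a list of rows, each an object of numbers: "tx", "ty", "tz": the shift along the tool's x, y, z in m; "ax", "ay", "az": the turn, a rotation vector about the tool's x, y, z in degrees. In form: [{"tx": .., "ty": .., "tz": .., "ax": .., "ay": .., "az": ..}, ...]. A call has 1 to 12 rows; each row shifts and turns the commanded pose from where the row before left it, along the tool's axes as they then stand; what a row does not reach is not made up. A row lasts 1/8 s, in which the tool goes at most 62.5 mm and 10.7 degrees, less where a joint would pass 70% of its speed; a pose out of reach is approached as far as the arm can. A call is refused whole if a number of a shift passes 0.0625 or a number of a turn 10.7, either way. A call with a gripper value outside its range is refused whole. "claw" is the opening, from 0 (shut) to 1 (fully open), set as the call begins (left out, the last holds). The fingers move at their own pace and stop on an object; "force" is the grip in N (left out, the last holds). Time passes only in rows, so rows that do not move let the fingers close. It gives the time, the measured TCP pose, the force, the opening and the grip force at its end, in the units of the state.
- ctrl.observe(): the state, without advancing time (a new reading comes with each control period).
- imaging.get_image(name): name is "side" or "top"; returns a dict with "img" (480x640x3 uint8, red, green, blue), "fovy" (degrees; the focal length in pixels is half the picture's height over the tangent of half this angle, whatever the lens; pixels are square), "cx", "cy" (the principal point, pixels), "dist" ([k1, k2, p1, p2, k3] as OpenCV has them; the pictures are not rectified), "extrinsics" (4x4, takes a point from world to camera coordinates). Camera axes: x right, y down, z forward; pixel columns grow to the right and rows downward; lengths in mm; the calibration is good to about 2 mm. A picture is of the moment at which its call begins. There is no depth.
- ctrl.hand_in(): hands the job in; it is judged then, once.
The state is a dict: "time": time; "joint_pos": joint angles; "qvel": joint speeds; "joint_torque": joint torques, N m; "tcp_pos": TCP position; "orientation": TCP orientation; "contact_force": force on the tool from outside, world axes, zero at the start; "wrist_torque": the same for the moment, N m; "finger_gap": finger opening in mm; "gripper_force": force on a finger pad.
Only numpy, scipy, OpenCV 4.12 (cv2) and the standard library are available. Lean on these libraries where they do the work, as an engineer would, in place of code of your own. Each camera call takes 0.05 s, during which the arm holds its last target. There are 200 camera calls.

## Task

Get the caddy ready for gluing in a guitar nut: put the plain mahogany block, the brass weight and the bone nut blank each into the pocket of the caddy that is shaped for it (block in the long one, weight in the round one, nut blank in the small one), lying or standing flat on the pocket's floor. The cork sanding block, the maple block and the eraser look similar but do not belong: leave them lying where they are.

Things in the scene. Friction and masses are not known exactly. Their poses are not given: they have to be found in the camera images.
- mahogany_caul: Plain red-brown mahogany block, 44 mm (its x) by 100 mm (its y) by 30 mm high, lying loose on the bench, about 0.1 kg. Origin: centre of its underside; z up. Goes into the long pocket, its long side along the pocket's.
- brass_weight: Round brass weight standing upright: body 40 mm across, 40 mm high, a knob 18 mm across on top, 56 mm high in all. Under 0.6 kg. Origin: centre of its underside; z up. Goes upright into the round pocket.
- nut_blank: Bone nut blank: small off-white square-edged bar, 10 mm (its x) by 52 mm (its y) by 9 mm high, lying loose next to the eraser, just right of the caddy (not the small pale pieces farther right by the chisels or tape). Origin: centre of its underside; z up. Goes into the small pocket, its long side along the pocket's.
- long_pocket: Light wooden block, 76 (x) by 130 (y) by 12 mm high, fixed in the caddy, with a grey-lined recess 4 mm deep in the middle of its top: an oblong, 67 mm (x) by 123 mm (y), for the mahogany block (about 11 mm to spare all round). Origin: centre of the underside, 6 mm above the bench, z up: recess floor 14 mm, block top 18 mm above the bench. The three blocks' order in the caddy changes.
- round_pocket: Light wooden block, 76 (x) by 130 (y) by 12 mm high, fixed in the caddy, with a grey-lined recess 4 mm deep in the middle of its top: a circle of 63 mm diameter, for the brass weight (about 11 mm to spare all round). Origin: centre of the underside, 6 mm above the bench, z up: recess floor 14 mm, block top 18 mm above the bench. The three blocks' order in the caddy changes.
- small_pocket: Light wooden block, 76 (x) by 130 (y) by 12 mm high, fixed in the caddy, with a grey-lined recess 4 mm deep in the middle of its top: a small oblong, 33 mm (x) by 75 mm (y), for the nut blank (about 11 mm to spare all round). Origin: centre of the underside, 6 mm above the bench, z up: recess floor 14 mm, block top 18 mm above the bench. The three blocks' order in the caddy changes.
- sanding_block: Cork sanding block, light brown with a red sandpaper sole, 61 mm (its x) by 101 mm (its y) by 30 mm high: wider than the mahogany block. Origin: centre of its underside. Does not belong in the caddy; leave it where it lies. Its spot changes.
- maple_block: Pale maple offcut, 50 mm (its x) by 70 mm (its y) by 45 mm high. Origin: centre of its underside. Does not belong in the caddy; leave it where it lies. Its spot changes.
- eraser: White eraser with rounded edges, 20 mm (its x) by 45 mm (its y) by 12 mm high: twice as wide as the nut blank, lying within 15 cm of it. Origin: centre of its underside. Does not belong in the caddy; leave it where it lies. Its spot changes.
Things that resemble listed ones, but are neither listed nor needed, are in the scene too. What is shaped like the brass_weight but orange or turquoise is not meant.

How it is judged (in metres and radians):
At the end, for the whole second after the job is handed in: Mahogany block flat in the long pocket, nut blank flat in the small one (centres within 18 mm), brass weight upright in the round one (14 mm), all on the pocket floors (2 mm, 0.08 rad), released and at rest; sanding block, maple block and eraser within 20 mm of their starts (horizontal distance between mahogany_caul and long_pocket below 0.018 m and z of mahogany_caul in the frame of long_pocket between 0.005 and 0.01 m and angle between each of mahogany_caul, brass_weight, nut_blank's own z axis and vertical below 0.08 rad and linear speed of each of mahogany_caul, brass_weight, nut_blank below 0.02 m/s and contact force between each of mahogany_caul, brass_weight, nut_blank and the fingers below 0.05 N and horizontal distance between brass_weight and round_pocket below 0.014 m and z of brass_weight in the frame of round_pocket between 0.005 and 0.01 m and horizontal distance between nut_blank and small_pocket below 0.018 m and z of nut_blank in the frame of small_pocket between 0.005 and 0.01 m and distance of each of sanding_block, maple_block, eraser from where it was at the start of the episode below 0.02 m); the robot touches nothing.
It fails at once if The sanding block was pushed or carried away from its place (more than 20 mm) (distance of sanding_block from where it was at the start of the episode above 0.02 m).
It fails at once if The maple block was pushed or carried away from its place (more than 20 mm) (distance of maple_block from where it was at the start of the episode above 0.02 m).
It fails at once if The eraser was pushed or carried away from its place (more than 20 mm) (distance of eraser from where it was at the start of the episode above 0.02 m).
It also fails if it takes over 96 s, if anything falls off the work surface, if the arm or the gripper's body presses on something with over 40 N, if the wrist force passes 120 N, or if a joint passes its speed limit or range.

## Working session

There is one attempt and no reset: what is moved stays moved. The work goes in short steps, Python scripts to look and compute and a tool call to move; the robot and the scene stay as the last step left them, time stands still between calls to the robot, and variables do not carry over. Pictures are saved under pics/ and viewed, at most 14 in all, crops included, and the job is handed in when it is done.

Besides the shell and the picture viewer there is one more tool, called after "Emit:" by a JSON object that holds its "method" and its "body", one argument or row to a line. apply_moves: Moves the arm, as the interface text tells. Its arguments: {"type":"object","properties":{"increments":{"type":"array","items":{"type":"object","properties":{"tx":{"type":"number"},"ty":{"type":"number"},"tz":{"type":"number"},"ax":{"type":"number"},"ay":{"type":"number"},"az":{"type":"number"}}}},"claw":{"type":"number"},"force":{"type":"number"}},"required":["increments"]}

```bash
mkdir -p pics
cat > h.py <<'E'
import numpy as np, cv2
from station import ctrl, imaging
def grab(n,save=None):
    d=imaging.get_image(n)
    if save: cv2.imwrite(save,d["img"][:,:,::-1])
    f=d["img"].shape[0]/2/np.tan(np.radians(d["fovy"])/2)
    d["K"]=np.array([[f,0,d["cx"]],[0,f,d["cy"]],[0,0,1.]]);d["E"]=np.array(d["extrinsics"]);d["D"]=np.array(d["dist"],float)
    return d
def cast(d,uv,z):
    p=cv2.undistortPoints(np.array(uv,float).reshape(-1,1,2),d["K"],d["D"])[:,0]
    R,t=d["E"][:3,:3],d["E"][:3,3]; c=-R.T@t
    r=np.c_[p,np.ones(len(p))]@R
    return c+r*((z-c[2])/r[:,2])[:,None]
def proj(d,X):
    return cv2.projectPoints(np.array(X,float).reshape(-1,1,3),cv2.Rodrigues(d["E"][:3,:3])[0],d["E"][:3,3],d["K"],d["D"])[0][:,0]
E
python3 - <<'E'
from h import *
for n in("top","side"):
    d=grab(n,f"pics/{n}0.png"); print(n,d["K"][0,0],d["D"],-d["E"][:3,:3].T@d["E"][:3,3],d["E"][:3,:3].round(2).tolist())
s=ctrl.observe(); print(s["time"],s["tcp_pos"],np.round(s["orientation"],3).tolist(),s["finger_gap"],s["contact_force"])
E
```

```text
top 450.8846354971636 [0.01021439 0.         0.         0.         0.        ] [ 529.56588874  -27.84570881 1056.0369254 ] [[0.02, -1.0, 0.01], [-1.0, -0.02, -0.06], [0.06, -0.01, -1.0]]
side 559.6007211438994 [-0.01984584  0.          0.          0.          0.        ] [  281.84610073 -1219.85980891   746.82628717] [[0.97, -0.23, -0.0], [-0.12, -0.48, -0.87], [0.2, 0.85, -0.49]]
0.1 [127.68493707 508.94597249 303.33126395] [[-0.97, 0.243, -0.0], [0.243, 0.97, -0.001], [-0.0, -0.001, -1.0]] 85.34679560420055 [-0.19046188  0.52757917  0.42205541]
```

View pics/top0.png

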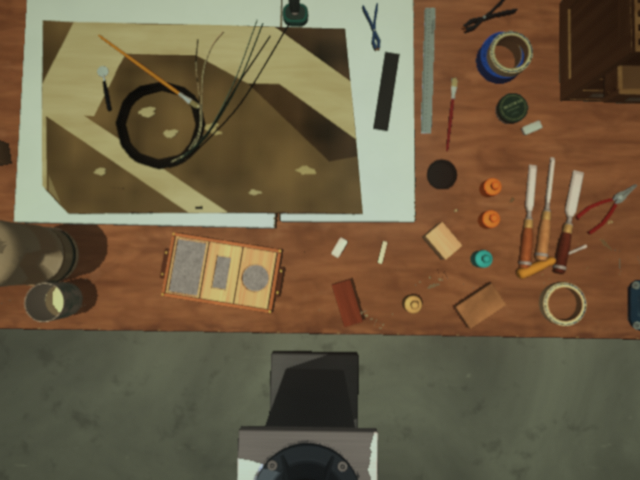

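View pics/side0.png

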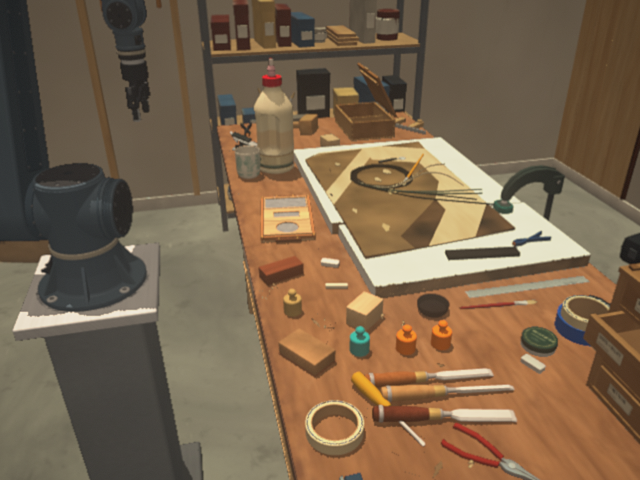

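The top view shows:
- **Caddy:** at (222,272), with the pockets in the order long (187,267), small (222,272), round (255,277).
- **To be moved:** mahogany at (349,303), brass at (413,304), nut blank at (382,252).
- **To stay put:** eraser (340,247), maple (443,240), cork (480,305).

The side view agrees. Next I'll segment the objects.

```bash
cat > m.py <<'E'
from h import *
d=grab("top"); im=d["img"]; hsv=cv2.cvtColor(im,cv2.COLOR_RGB2HSV)
for n,(u,v) in dict(mah=(347,295),brassknob=(413,304),brass=(405,304),nut=(382,252),eraser=(340,247),wood=(376,275),lp=(187,267),sp=(220,272),rp=(255,277),light=(240,255)).items(): print(n,hsv[v,u].tolist())
c=cv2.resize(im[215:335,155:455],None,fx=2.66,fy=2.66,interpolation=cv2.INTER_CUBIC); cv2.imwrite("pics/c1.png",c[:,:,::-1])
E
python3 m.py
```

```text
mah [8, 178, 109]
brassknob [20, 140, 187]
brass [21, 140, 169]
nut [28, 61, 201]
eraser [35, 36, 207]
wood [12, 157, 122]
lp [21, 39, 139]
sp [20, 40, 141]
rp [20, 40, 141]
light [20, 120, 176]
```

View pics/c1.png

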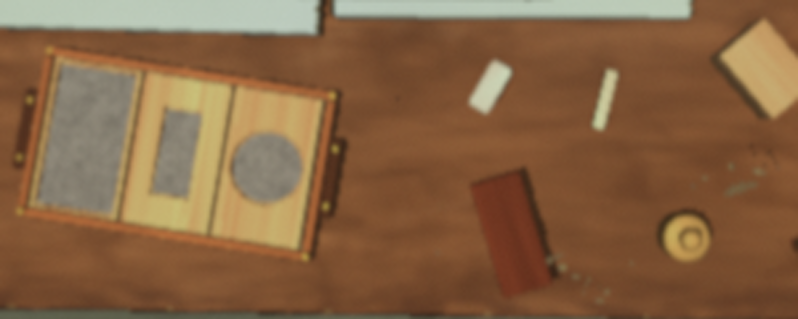

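The crop shows all three pockets and the parts clearly, and there is free room around each part. I'll measure them with colour masks and ray casting.

```bash
cat > m2.py <<'E'
from h import *
def comp(d,m,box):
    u0,v0,u1,v1=box; M=np.zeros(m.shape,np.uint8); M[v0:v1,u0:u1]=m[v0:v1,u0:u1]*255
    k,l,s,c=cv2.connectedComponentsWithStats(M); i=1+np.argmax(s[1:,4]); 
    return max(cv2.findContours((l==i).astype(np.uint8),cv2.RETR_EXTERNAL,cv2.CHAIN_APPROX_NONE)[0],key=len),s[i,4]
def rect(d,m,box,z,name):
    c,a=comp(d,m,box); P=cast(d,c[:,0].astype(float),z)[:,:2]
    (x,y),(w,h),ang=cv2.minAreaRect(P.astype(np.float32)); 
    if w>h: w,h,ang=h,w,ang-90   # long side h direction = ang+90
    t=(ang+90)%180
    print(f"{name}: x {x:.1f} y {y:.1f} size {w:.0f}x{h:.0f} long-dir {t:.1f} deg area {a}")
    return x,y,t
def hsvof(d): return [x.astype(int) for x in cv2.split(cv2.cvtColor(d["img"],cv2.COLOR_RGB2HSV))]
if __name__=="__main__":
    d=grab("top"); H,S,V=hsvof(d)
    rect(d,(H<=9)&(S>168)&(V>70),(325,270,370,330),30,"mah")
    rect(d,(S<110)&(V>150),(368,235,395,268),9,"nut")
    rect(d,(S<110)&(V>150),(325,232,355,262),12,"eraser")
    rect(d,(V>135)&(H>14),(398,288,430,320),40,"brass body z40")
    g=(S<75)
    rect(d,g,(165,235,208,300),14,"long"); rect(d,g,(209,250,234,292),14,"small"); rect(d,g,(238,258,274,296),14,"round")
    rect(d,(S>60)&(V>140)&(H<26),(420,215,466,262),45,"maple")
    s=grab("side"); H,S,V=hsvof(s)
    c,a=comp(s,(S<75),(275,215,302,232)); print("side round",cast(s,c[:,0],14)[:,:2].min(0),cast(s,c[:,0],14)[:,:2].max(0))
    rect(s,(S<110)&(V>150),(322,280,352,293),5,"side nut")
    c,a=comp(s,(V>110)&(H>14)&(S<190),(280,285,304,320)); print("side brass",c[:,0].min(0),c[:,0].max(0))
    for z in(0,56): print(cast(s,[[c[:,0,0].mean(),c[:,0,1].max() if z==0 else c[:,0,1].min()]],z))
    c,a=comp(s,(H<=9)&(S>150),(255,255,306,287)); print("side mah",cv2.convexHull(c)[:,0].tolist())
E
python3 m2.py
```

```text
mah: x 445.2 y -84.2 size 44x99 long-dir 18.0 deg area 831
nut: x 561.8 y -166.1 size 10x53 long-dir 166.5 deg area 102
eraser: x 570.9 y -64.3 size 21x46 long-dir 151.8 deg area 175
brass body z40: x 444.5 y -232.0 size 36x38 long-dir 0.3 deg area 233
long: x 520.1 y 283.2 size 64x119 long-dir 172.1 deg area 1432
small: x 509.0 y 205.3 size 29x71 long-dir 172.3 deg area 397
round: x 497.0 y 126.9 size 55x55 long-dir 91.4 deg area 495
maple: x 589.0 y -300.0 size 52x72 long-dir 41.0 deg area 727
side round [468.2029855  108.40694257] [524.1065473  159.26373886]
side nut: x 560.7 y -160.2 size 13x52 long-dir 166.3 deg area 90
side brass [283 288] [301 304]
[[ 4.46500351e+02 -2.05228179e+02 -1.13686838e-13]]
[[ 444.90932635 -223.52113594   56.        ]]
side mah [[295, 257], [301, 263], [301, 264], [290, 268], [277, 272], [267, 275], [266, 275], [260, 269], [260, 267], [262, 266], [272, 263], [293, 257]]
```

```bash
cat > plan.py <<'E'
import sys
from h import *
from scipy.spatial.transform import Rotation as Ro
x,y,z,c=map(float,sys.argv[1:5])   # TCP target mm, closing-axis world angle deg
s=ctrl.observe(); R=np.array(s["orientation"]); p=np.array(s["tcp_pos"])
cr=np.radians(c); Y=np.array([np.cos(cr),np.sin(cr),0]); Z=np.array([0,0,-1.])
if Y@R[:,1]<0: Y=-Y
T=np.c_[np.cross(Y,Z),Y,Z]
rv=Ro.from_matrix(R.T@T).as_rotvec(degrees=True); D=np.array([x,y,z])-p
print("t",s["time"],"tcp",p.round(1),"gap",round(s["finger_gap"],1),"gf",round(float(np.max(s["gripper_force"])),1),"F",np.round(s["contact_force"],1))
print("rotvec",rv.round(2),"| shift before-turn axes mm",(R.T@D).round(1),"| after-turn axes",(T.T@D).round(1))
E
python3 plan.py 445 -84 160 108
```

```text
t 0.25 tcp [127.7 509.1 303.6] gap 85.5 gf 0.0 F [ 0.6  0.  -0.7]
rotvec [-4.000e-02 -1.000e-02 -3.208e+01] | shift before-turn axes mm [-452.1 -498.   144. ] | after-turn axes [-118.5 -662.1  143.6]
```

Emit:
{"method": "apply_moves", "body": {
  "increments": [
    {"az":-8},
    {"az":-8},
    {"az":-8},
    {"az":-8},
    {"tx":-0.01,"ty":-0.055},
    {"tx":-0.01,"ty":-0.055},
    {"tx":-0.01,"ty":-0.055},
    {"tx":-0.01,"ty":-0.055},
    {"tx":-0.01,"ty":-0.055},
    {"tx":-0.01,"ty":-0.055},
    {"tx":-0.01,"ty":-0.055},
    {"tx":-0.01,"ty":-0.055}
  ],
  "claw": 0.8,
  "force": 60
}}

```text
$.increments[0]: bad value
```

```bash
python3 plan.py 445 -84 160 108
```

```text
t 0.25 tcp [127.7 509.1 303.6] gap 85.5 gf 0.0 F [ 0.6  0.  -0.7]
rotvec [-4.000e-02 -1.000e-02 -3.208e+01] | shift before-turn axes mm [-452.1 -498.   144. ] | after-turn axes [-118.5 -662.1  143.6]
```

Emit:
{"method": "apply_moves", "body": {
  "increments": [
    {"tx":0,"ty":0,"tz":0,"ax":0,"ay":0,"az":-8},
    {"tx":0,"ty":0,"tz":0,"ax":0,"ay":0,"az":-8},
    {"tx":0,"ty":0,"tz":0,"ax":0,"ay":0,"az":-8},
    {"tx":0,"ty":0,"tz":0,"ax":0,"ay":0,"az":-8},
    {"tx":-0.01,"ty":-0.055,"tz":0,"ax":0,"ay":0,"az":0},
    {"tx":-0.01,"ty":-0.055,"tz":0,"ax":0,"ay":0,"az":0},
    {"tx":-0.01,"ty":-0.055,"tz":0,"ax":0,"ay":0,"az":0},
    {"tx":-0.01,"ty":-0.055,"tz":0,"ax":0,"ay":0,"az":0},
    {"tx":-0.01,"ty":-0.055,"tz":0,"ax":0,"ay":0,"az":0},
    {"tx":-0.01,"ty":-0.055,"tz":0,"ax":0,"ay":0,"az":0},
    {"tx":-0.01,"ty":-0.055,"tz":0,"ax":0,"ay":0,"az":0},
    {"tx":-0.01,"ty":-0.055,"tz":0,"ax":0,"ay":0,"az":0}
  ],
  "claw": 0.8,
  "force": 60
}}

```text
time: 1.75
tcp_pos: [339.7, 113.4, 304.1]
orientation: [[-0.951, -0.308, 0.001], [-0.308, 0.951, 0.0], [-0.001, -0.0, -1.0]]
contact_force: [1.6, 0.9, 0.2]
finger_gap: 68.7
gripper_force: 0.0
```

```bash
python3 plan.py 445 -84 160 108
```

```text
t 1.75 tcp [339.7 113.4 304.1] gap 68.7 gf 0.0 F [1.6 0.9 0.2]
rotvec [-0.    0.05 -0.07] | shift before-turn axes mm [ -39.3 -220.3  144.2] | after-turn axes [ -39.1 -220.3  144.1]
```

Emit:
{"method": "apply_moves", "body": {
  "increments": [
    {"tx":-0.0078,"ty":-0.044,"tz":0,"ax":0,"ay":0,"az":0},
    {"tx":-0.0078,"ty":-0.044,"tz":0,"ax":0,"ay":0,"az":0},
    {"tx":-0.0078,"ty":-0.044,"tz":0,"ax":0,"ay":0,"az":0},
    {"tx":-0.0078,"ty":-0.044,"tz":0,"ax":0,"ay":0,"az":0},
    {"tx":-0.0078,"ty":-0.044,"tz":0,"ax":0,"ay":0,"az":0},
    {"tx":0,"ty":0,"tz":0.048,"ax":0,"ay":0,"az":0},
    {"tx":0,"ty":0,"tz":0.048,"ax":0,"ay":0,"az":0},
    {"tx":0,"ty":0,"tz":0.048,"ax":0,"ay":0,"az":0},
    {"tx":0,"ty":0,"tz":0,"ax":0,"ay":0,"az":0}
  ],
  "claw": 0.8
}}

```text
time: 2.88
tcp_pos: [441.8, -81.9, 157.6]
orientation: [[-0.952, -0.308, -0.006], [-0.308, 0.952, 0.001], [0.006, 0.003, -1.0]]
contact_force: [0.1, -0.2, 0.0]
finger_gap: 68.5
gripper_force: 0.0
```

```bash
python3 plan.py 445 -84 85 108
python3 - <<'E'
from h import *
d=grab("side"); im=d["img"][130:310,190:430]; cv2.imwrite("pics/s1.png",cv2.resize(im,None,fx=3,fy=3)[:,:,::-1])
for z in(87,92,100): print(z,proj(d,[[445,-84,z]]))
E
```

```text
t 2.875 tcp [441.8 -81.9 157.6] gap 68.5 gf 0.0 F [ 0.1 -0.2  0. ]
rotvec [ 0.17 -0.33 -0.09] | shift before-turn axes mm [-2.8 -3.2 72.6] | after-turn axes [-2.3 -3.  72.6]
87 [[280.70701555 244.46940641]]
92 [[280.61884711 242.63031765]]
100 [[280.47713175 239.67349205]]
```

View pics/s1.png

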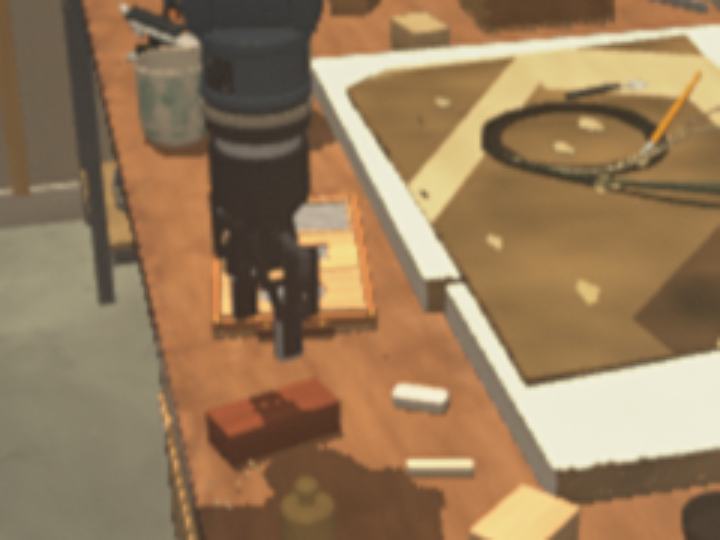

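Run:
```python
from h import *
d=grab("side")
for z in(80,85,90,95,100): print(z,proj(d,[[455,-123,z],[429,-41,z]]).round(1).tolist())
```

```text
80 [[287.9, 254.8], [271.4, 239.1]]
85 [[287.8, 252.9], [271.3, 237.3]]
90 [[287.8, 251.1], [271.2, 235.5]]
95 [[287.7, 249.2], [271.1, 233.7]]
100 [[287.6, 247.3], [270.9, 231.9]]
```

Fingertips sit 63–68 mm ahead of the TCP at a 68 mm gap, as the swing description predicts. Descending on the mahogany now.

Emit:
{"method": "apply_moves", "body": {
  "increments": [
    {"tx":-0.0025,"ty":-0.003,"tz":0.02,"ax":0,"ay":0,"az":0},
    {"tx":0,"ty":0,"tz":0.026,"ax":0,"ay":0,"az":0},
    {"tx":0,"ty":0,"tz":0.026,"ax":0,"ay":0,"az":0},
    {"tx":0,"ty":0,"tz":0,"ax":0,"ay":0,"az":0}
  ]
}}

```text
time: 3.48
tcp_pos: [447.7, -84.3, 88.7]
orientation: [[-0.951, -0.308, 0.0], [-0.308, 0.951, -0.0], [-0.0, -0.0, -1.0]]
contact_force: [-0.3, 0.1, -0.1]
finger_gap: 68.4
gripper_force: 0.0
```

Emit:
{"method": "apply_moves", "body": {
  "increments": [
    {"tx":0,"ty":0,"tz":0,"ax":0,"ay":0,"az":0},
    {"tx":0,"ty":0,"tz":0,"ax":0,"ay":0,"az":0},
    {"tx":0,"ty":0,"tz":0,"ax":0,"ay":0,"az":0},
    {"tx":0,"ty":0,"tz":0,"ax":0,"ay":0,"az":0},
    {"tx":0,"ty":0,"tz":0,"ax":0,"ay":0,"az":0},
    {"tx":0,"ty":0,"tz":0,"ax":0,"ay":0,"az":0}
  ],
  "claw": 0,
  "force": 60
}}

```text
time: 4.22
tcp_pos: [448.5, -84.5, 90.0]
orientation: [[-0.951, -0.308, 0.003], [-0.308, 0.952, -0.001], [-0.003, -0.002, -1.0]]
contact_force: [-2.6, 0.9, 9.2]
finger_gap: 42.4
gripper_force: 60.3
```

```bash
python3 plan.py 520 283 185 82.2
```

```text
t 4.225 tcp [448.5 -84.5  90. ] gap 42.4 gf 60.3 F [-2.6  0.9  9.2]
rotvec [-0.05  0.19 25.72] | shift before-turn axes mm [-181.4  327.5  -94.9] | after-turn axes [-21.  373.8 -95. ]
```

Emit:
{"method": "apply_moves", "body": {
  "increments": [
    {"tx":0,"ty":0,"tz":-0.03,"ax":0,"ay":0,"az":0},
    {"tx":0,"ty":0,"tz":-0.03,"ax":0,"ay":0,"az":0},
    {"tx":0,"ty":0,"tz":-0.035,"ax":0,"ay":0,"az":8.6},
    {"tx":0,"ty":0,"tz":0,"ax":0,"ay":0,"az":8.6},
    {"tx":0,"ty":0,"tz":0,"ax":0,"ay":0,"az":8.5},
    {"tx":-0.003,"ty":0.03,"tz":0,"ax":0,"ay":0,"az":0},
    {"tx":-0.004,"ty":0.06,"tz":0,"ax":0,"ay":0,"az":0},
    {"tx":-0.004,"ty":0.06,"tz":0,"ax":0,"ay":0,"az":0},
    {"tx":-0.004,"ty":0.06,"tz":0,"ax":0,"ay":0,"az":0},
    {"tx":-0.004,"ty":0.06,"tz":0,"ax":0,"ay":0,"az":0},
    {"tx":-0.004,"ty":0.06,"tz":0,"ax":0,"ay":0,"az":0},
    {"tx":-0.001,"ty":0.043,"tz":0,"ax":0,"ay":0,"az":0}
  ]
}}

```text
time: 5.72
tcp_pos: [522.1, 284.9, 184.3]
orientation: [[-0.991, 0.134, 0.002], [0.134, 0.991, 0.001], [-0.002, 0.001, -1.0]]
contact_force: [1.4, -0.9, -1.7]
finger_gap: 42.5
gripper_force: 62.3
```

Emit:
{"method": "apply_moves", "body": {
  "increments": [
    {"tx":0,"ty":0,"tz":0,"ax":0,"ay":0,"az":0},
    {"tx":0,"ty":0,"tz":0,"ax":0,"ay":0,"az":0}
  ]
}}

```text
time: 5.98
tcp_pos: [521.4, 281.8, 183.5]
orientation: [[-0.991, 0.135, 0.0], [0.135, 0.991, -0.0], [-0.0, -0.0, -1.0]]
contact_force: [-0.7, 0.6, -0.5]
finger_gap: 42.5
gripper_force: 62.3
```

```bash
python3 plan.py 523 282.6 108 82.2;  python3 - <<'E'
from h import *
d=grab("side"); im=d["img"][100:250,210:410]; cv2.imwrite("pics/s2.png",cv2.resize(im,None,fx=3.5,fy=3.5)[:,:,::-1])
E
```

```text
t 5.975 tcp [521.4 281.8 183.5] gap 42.5 gf 62.3 F [-0.7  0.6 -0.5]
rotvec [-0.01  0.01  0.04] | shift before-turn axes mm [-1.5  1.  75.5] | after-turn axes [-1.5  1.  75.5]
```

View pics/s2.png

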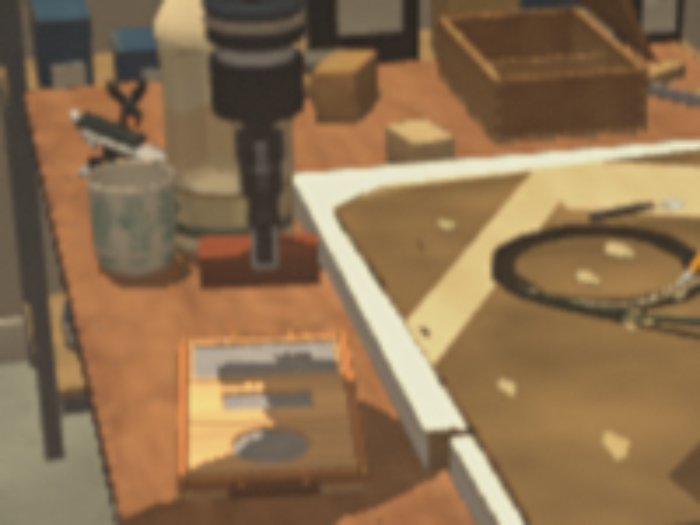

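The mahogany block is held level above the long pocket, at about (260,260) in the crop. Lowering it.

Emit:
{"method": "apply_moves", "body": {
  "increments": [
    {"tx":-0.0015,"ty":0.001,"tz":0.03,"ax":0,"ay":0,"az":0},
    {"tx":0,"ty":0,"tz":0.03,"ax":0,"ay":0,"az":0},
    {"tx":0,"ty":0,"tz":0.012,"ax":0,"ay":0,"az":0},
    {"tx":0,"ty":0,"tz":0.003,"ax":0,"ay":0,"az":0},
    {"tx":0,"ty":0,"tz":0.002,"ax":0,"ay":0,"az":0},
    {"tx":0,"ty":0,"tz":0,"ax":0,"ay":0,"az":0}
  ]
}}

```text
time: 6.78
tcp_pos: [523.6, 282.9, 106.7]
orientation: [[-0.991, 0.136, 0.001], [0.136, 0.991, 0.0], [-0.001, 0.001, -1.0]]
contact_force: [0.5, 0.5, -1.4]
finger_gap: 42.3
gripper_force: 62.3
```

Emit:
{"method": "apply_moves", "body": {
  "increments": [
    {"tx":0,"ty":0,"tz":0.0015,"ax":0,"ay":0,"az":0},
    {"tx":0,"ty":0,"tz":0,"ax":0,"ay":0,"az":0}
  ]
}}

```text
time: 7.02
tcp_pos: [523.3, 282.9, 104.6]
orientation: [[-0.991, 0.135, 0.0], [0.135, 0.991, 0.0], [-0.0, 0.0, -1.0]]
contact_force: [1.2, -0.4, -1.3]
finger_gap: 42.1
gripper_force: 62.3
```

Emit:
{"method": "apply_moves", "body": {
  "increments": [
    {"tx":0,"ty":0,"tz":0,"ax":0,"ay":0,"az":0},
    {"tx":0,"ty":0,"tz":0,"ax":0,"ay":0,"az":0},
    {"tx":0,"ty":0,"tz":0,"ax":0,"ay":0,"az":0}
  ],
  "claw": 0.68
}}

```text
time: 7.4
tcp_pos: [523.2, 282.8, 104.5]
orientation: [[-0.991, 0.135, 0.0], [0.135, 0.991, -0.0], [-0.0, -0.0, -1.0]]
contact_force: [-0.4, -0.6, -0.5]
finger_gap: 58.6
gripper_force: 0.0
```

Emit:
{"method": "apply_moves", "body": {
  "increments": [
    {"tx":0,"ty":0,"tz":-0.03,"ax":0,"ay":0,"az":0},
    {"tx":0,"ty":0,"tz":-0.06,"ax":0,"ay":0,"az":0},
    {"tx":0,"ty":0,"tz":0,"ax":0,"ay":0,"az":0}
  ]
}}

```text
time: 7.78
tcp_pos: [525.2, 283.9, 199.0]
orientation: [[-0.991, 0.135, 0.007], [0.135, 0.991, 0.004], [-0.006, 0.005, -1.0]]
contact_force: [0.3, 0.6, -0.7]
finger_gap: 57.8
gripper_force: 0.0
```

```bash
python3 plan.py 444.5 -232 195 82.2
```

```text
t 7.775 tcp [525.2 283.9 199. ] gap 57.8 gf 0.0 F [ 0.3  0.6 -0.7]
rotvec [0.27 0.37 0.02] | shift before-turn axes mm [  10.1 -522.1    1.5] | after-turn axes [   9.9 -522.     4. ]
```

Emit:
{"method": "apply_moves", "body": {
  "increments": [
    {"tx":0.001,"ty":-0.03,"tz":0,"ax":0,"ay":0,"az":0},
    {"tx":0.001,"ty":-0.058,"tz":0,"ax":0,"ay":0,"az":0},
    {"tx":0.001,"ty":-0.058,"tz":0,"ax":0,"ay":0,"az":0},
    {"tx":0.001,"ty":-0.058,"tz":0,"ax":0,"ay":0,"az":0},
    {"tx":0.001,"ty":-0.058,"tz":0,"ax":0,"ay":0,"az":0},
    {"tx":0.001,"ty":-0.058,"tz":0,"ax":0,"ay":0,"az":0},
    {"tx":0.001,"ty":-0.058,"tz":0,"ax":0,"ay":0,"az":0},
    {"tx":0.001,"ty":-0.058,"tz":0,"ax":0,"ay":0,"az":0},
    {"tx":0.001,"ty":-0.058,"tz":0,"ax":0,"ay":0,"az":0},
    {"tx":0.001,"ty":-0.028,"tz":0,"ax":0,"ay":0,"az":0},
    {"tx":0,"ty":0,"tz":0,"ax":0,"ay":0,"az":0},
    {"tx":0,"ty":0,"tz":0,"ax":0,"ay":0,"az":0}
  ],
  "claw": 0.8
}}

```text
time: 9.28
tcp_pos: [442.3, -232.5, 194.0]
orientation: [[-0.991, 0.136, -0.001], [0.136, 0.991, 0.001], [0.001, 0.001, -1.0]]
contact_force: [1.0, -0.6, -0.7]
finger_gap: 68.4
gripper_force: 0.0
```

```bash
python3 plan.py 444.5 -232 86 82.2
python3 - <<'E'
from m2 import *
d=grab("top"); H,S,V=hsvof(d)
rect(d,(H<=9)&(S>150)&(V>60),(160,230,215,310),44,"mah placed")
s=grab("side"); cv2.imwrite("pics/s3.png",cv2.resize(s["img"][170:350,230:430],None,fx=3,fy=3)[:,:,::-1])
E
```

```text
t 9.275 tcp [ 442.3 -232.5  194. ] gap 68.4 gf 0.0 F [ 1.  -0.6 -0.7]
rotvec [ 0.03 -0.05  0.  ] | shift before-turn axes mm [ -2.2   0.7 108. ] | after-turn axes [ -2.1   0.8 108. ]
mah placed: x 520.6 y 279.9 size 43x96 long-dir 171.9 deg area 812
```

View pics/s3.png

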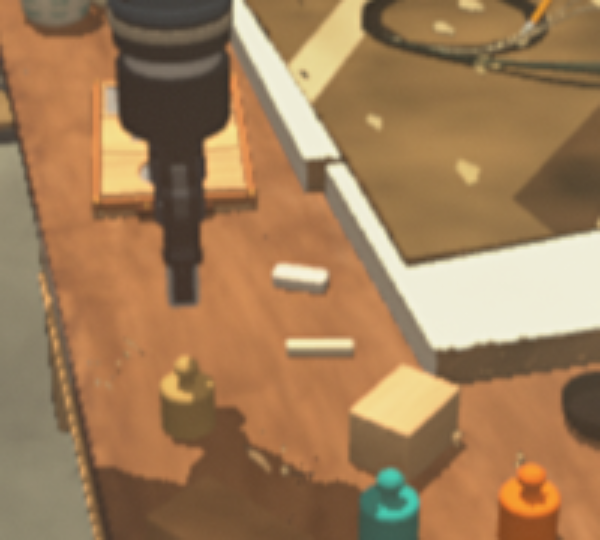

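The top view puts the mahogany block about 3 mm from the pocket centre. In the side crop the brass weight at (187,400) sits below the gripper. Descending on it.

Emit:
{"method": "apply_moves", "body": {
  "increments": [
    {"tx":-0.002,"ty":0.001,"tz":0.03,"ax":0,"ay":0,"az":0},
    {"tx":0,"ty":0,"tz":0.03,"ax":0,"ay":0,"az":0},
    {"tx":0,"ty":0,"tz":0.03,"ax":0,"ay":0,"az":0},
    {"tx":0,"ty":0,"tz":0.018,"ax":0,"ay":0,"az":0},
    {"tx":0,"ty":0,"tz":0,"ax":0,"ay":0,"az":0}
  ]
}}

```text
time: 10.0
tcp_pos: [444.2, -231.0, 85.4]
orientation: [[-0.991, 0.134, -0.002], [0.134, 0.991, 0.001], [0.002, 0.001, -1.0]]
contact_force: [-0.4, -0.5, 0.1]
finger_gap: 68.1
gripper_force: 0.0
```

Emit:
{"method": "apply_moves", "body": {
  "increments": [
    {"tx":0,"ty":0,"tz":0,"ax":0,"ay":0,"az":0},
    {"tx":0,"ty":0,"tz":0,"ax":0,"ay":0,"az":0},
    {"tx":0,"ty":0,"tz":0,"ax":0,"ay":0,"az":0},
    {"tx":0,"ty":0,"tz":0,"ax":0,"ay":0,"az":0},
    {"tx":0,"ty":0,"tz":0,"ax":0,"ay":0,"az":0},
    {"tx":0,"ty":0,"tz":0,"ax":0,"ay":0,"az":0}
  ],
  "claw": 0,
  "force": 80
}}

```text
time: 10.75
tcp_pos: [445.4, -232.2, 88.0]
orientation: [[-0.991, 0.135, 0.002], [0.135, 0.991, -0.0], [-0.002, -0.0, -1.0]]
contact_force: [-0.5, 3.0, 7.6]
finger_gap: 35.8
gripper_force: 79.2
```

```bash
python3 plan.py 497 127 185 82.2
```

```text
t 10.75 tcp [ 445.4 -232.2   88. ] gap 35.8 gf 79.2 F [-0.5  3.   7.6]
rotvec [-0.    0.13  0.04] | shift before-turn axes mm [ -2.8 362.9 -97.1] | after-turn axes [ -2.4 362.9 -97. ]
```

Emit:
{"method": "apply_moves", "body": {
  "increments": [
    {"tx":0,"ty":0,"tz":-0.015,"ax":0,"ay":0,"az":0},
    {"tx":0,"ty":0,"tz":-0.04,"ax":0,"ay":0,"az":0},
    {"tx":0,"ty":0,"tz":-0.042,"ax":0,"ay":0,"az":0},
    {"tx":0,"ty":0,"tz":0,"ax":0,"ay":0,"az":0}
  ]
}}

```text
time: 11.25
tcp_pos: [446.2, -233.0, 186.6]
orientation: [[-0.991, 0.135, 0.005], [0.135, 0.991, -0.003], [-0.006, -0.002, -1.0]]
contact_force: [0.3, -0.6, -4.9]
finger_gap: 35.8
gripper_force: 81.4
```

```bash
python3 plan.py 497 127 185 82.2;  python3 - <<'E'
from h import *
d=grab("side"); im=d["img"][180:330,230:390]; cv2.imwrite("pics/s4.png",cv2.resize(im,None,fx=4,fy=4)[:,:,::-1])
print(proj(d,[[444,-232,185-z] for z in(54,73,88)]))
E
```

```text
t 11.25 tcp [ 446.2 -233.   186.6] gap 35.8 gf 81.4 F [ 0.3 -0.6 -4.9]
rotvec [-0.13  0.33  0.02] | shift before-turn axes mm [ -1.6 363.6   0.8] | after-turn axes [ -1.5 363.6   1.6]
[[291.09234188 260.66688384]
 [291.3846216  268.32901156]
 [291.61228991 274.29283417]]
```

View pics/s4.png

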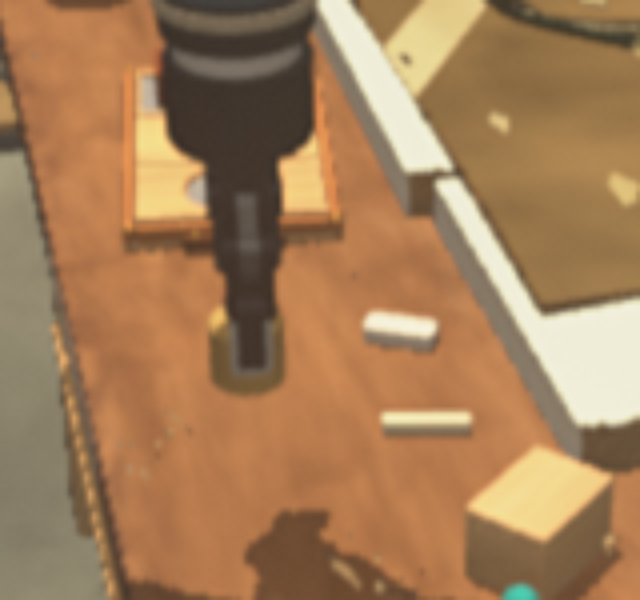

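The weight hangs upright in the grip, with its body at (247,350) in the crop. Carrying it to the round pocket.

Emit:
{"method": "apply_moves", "body": {
  "increments": [
    {"tx":-0.0015,"ty":0.03,"tz":0,"ax":0,"ay":0,"az":0},
    {"tx":0,"ty":0.05,"tz":0,"ax":0,"ay":0,"az":0},
    {"tx":0,"ty":0.05,"tz":0,"ax":0,"ay":0,"az":0},
    {"tx":0,"ty":0.05,"tz":0,"ax":0,"ay":0,"az":0},
    {"tx":0,"ty":0.05,"tz":0,"ax":0,"ay":0,"az":0},
    {"tx":0,"ty":0.05,"tz":0,"ax":0,"ay":0,"az":0},
    {"tx":0,"ty":0.05,"tz":0,"ax":0,"ay":0,"az":0},
    {"tx":0,"ty":0.033,"tz":0,"ax":0,"ay":0,"az":0},
    {"tx":0,"ty":0,"tz":0,"ax":0,"ay":0,"az":0},
    {"tx":0,"ty":0,"tz":0,"ax":0,"ay":0,"az":0}
  ]
}}

```text
time: 12.55
tcp_pos: [494.5, 126.7, 182.1]
orientation: [[-0.991, 0.135, -0.002], [0.135, 0.991, -0.001], [0.002, -0.001, -1.0]]
contact_force: [-0.6, -0.3, -4.0]
finger_gap: 35.6
gripper_force: 81.8
```

```bash
python3 plan.py 498 127 104 82.2
```

```text
t 12.55 tcp [494.5 126.7 182.1] gap 35.6 gf 81.8 F [-0.6 -0.3 -4. ]
rotvec [-0.08 -0.13  0.04] | shift before-turn axes mm [-3.6  0.9 78.1] | after-turn axes [-3.4  0.8 78.1]
```

Emit:
{"method": "apply_moves", "body": {
  "increments": [
    {"tx":-0.0035,"ty":0.001,"tz":0.03,"ax":0,"ay":0,"az":0},
    {"tx":0,"ty":0,"tz":0.03,"ax":0,"ay":0,"az":0},
    {"tx":0,"ty":0,"tz":0.012,"ax":0,"ay":0,"az":0},
    {"tx":0,"ty":0,"tz":0.003,"ax":0,"ay":0,"az":0},
    {"tx":0,"ty":0,"tz":0.002,"ax":0,"ay":0,"az":0},
    {"tx":0,"ty":0,"tz":0,"ax":0,"ay":0,"az":0},
    {"tx":0,"ty":0,"tz":0,"ax":0,"ay":0,"az":0}
  ]
}}

```text
time: 13.42
tcp_pos: [499.3, 127.7, 107.0]
orientation: [[-0.991, 0.135, 0.001], [0.135, 0.991, 0.0], [-0.001, 0.0, -1.0]]
contact_force: [-0.9, 0.2, -4.2]
finger_gap: 35.8
gripper_force: 81.8
```

Emit:
{"method": "apply_moves", "body": {
  "increments": [
    {"tx":0,"ty":0,"tz":0.002,"ax":0,"ay":0,"az":0},
    {"tx":0,"ty":0,"tz":0.0015,"ax":0,"ay":0,"az":0},
    {"tx":0,"ty":0,"tz":0,"ax":0,"ay":0,"az":0}
  ]
}}

```text
time: 13.8
tcp_pos: [498.9, 127.6, 102.7]
orientation: [[-0.991, 0.135, -0.0], [0.135, 0.991, -0.0], [0.0, -0.0, -1.0]]
contact_force: [-0.7, 0.7, -5.5]
finger_gap: 35.5
gripper_force: 81.8
```

Emit:
{"method": "apply_moves", "body": {
  "increments": [
    {"tx":0,"ty":0,"tz":0.001,"ax":0,"ay":0,"az":0},
    {"tx":0,"ty":0,"tz":0,"ax":0,"ay":0,"az":0}
  ]
}}

```text
time: 14.05
tcp_pos: [499.0, 127.7, 102.1]
orientation: [[-0.991, 0.135, 0.0], [0.135, 0.991, -0.0], [-0.0, 0.0, -1.0]]
contact_force: [-1.3, 0.1, -1.9]
finger_gap: 35.6
gripper_force: 82.1
```

Emit:
{"method": "apply_moves", "body": {
  "increments": [
    {"tx":0,"ty":0,"tz":0,"ax":0,"ay":0,"az":0},
    {"tx":0,"ty":0,"tz":0,"ax":0,"ay":0,"az":0},
    {"tx":0,"ty":0,"tz":0,"ax":0,"ay":0,"az":0}
  ],
  "claw": 0.68
}}

```text
time: 14.42
tcp_pos: [499.2, 127.7, 102.1]
orientation: [[-0.991, 0.135, 0.0], [0.135, 0.991, -0.0], [-0.0, 0.0, -1.0]]
contact_force: [-0.1, -0.1, -0.0]
finger_gap: 58.1
gripper_force: 0.0
```

Emit:
{"method": "apply_moves", "body": {
  "increments": [
    {"tx":0,"ty":0,"tz":-0.03,"ax":0,"ay":0,"az":0},
    {"tx":0,"ty":0,"tz":-0.06,"ax":0,"ay":0,"az":0},
    {"tx":0,"ty":0,"tz":0,"ax":0,"ay":0,"az":0}
  ]
}}

```text
time: 14.8
tcp_pos: [501.2, 128.2, 196.1]
orientation: [[-0.991, 0.136, 0.007], [0.136, 0.991, 0.002], [-0.007, 0.003, -1.0]]
contact_force: [1.2, 0.2, 0.3]
finger_gap: 58.3
gripper_force: 0.0
```

```bash
python3 plan.py 561.5 -165.5 140 76.5
```

```text
t 14.8 tcp [501.2 128.2 196.1] gap 58.3 gf 0.0 F [1.2 0.2 0.3]
rotvec [0.18 0.4  5.71] | shift before-turn axes mm [ -99.2 -283.    56.1] | after-turn axes [-127.2 -271.5   56.1]
```

Emit:
{"method": "apply_moves", "body": {
  "increments": [
    {"tx":0,"ty":0,"tz":0,"ax":0,"ay":0,"az":5.7},
    {"tx":-0.021,"ty":-0.045,"tz":0,"ax":0,"ay":0,"az":0},
    {"tx":-0.021,"ty":-0.045,"tz":0,"ax":0,"ay":0,"az":0},
    {"tx":-0.021,"ty":-0.045,"tz":0,"ax":0,"ay":0,"az":0},
    {"tx":-0.021,"ty":-0.045,"tz":0,"ax":0,"ay":0,"az":0},
    {"tx":-0.021,"ty":-0.045,"tz":0,"ax":0,"ay":0,"az":0},
    {"tx":-0.021,"ty":-0.046,"tz":0,"ax":0,"ay":0,"az":0},
    {"tx":0,"ty":0,"tz":0.028,"ax":0,"ay":0,"az":0},
    {"tx":0,"ty":0,"tz":0.028,"ax":0,"ay":0,"az":0},
    {"tx":0,"ty":0,"tz":0,"ax":0,"ay":0,"az":0},
    {"tx":0,"ty":0,"tz":0,"ax":0,"ay":0,"az":0}
  ],
  "claw": 0.36,
  "force": 40
}}

```text
time: 16.18
tcp_pos: [558.6, -165.2, 136.5]
orientation: [[-0.972, 0.233, 0.0], [0.233, 0.972, -0.0], [-0.0, -0.0, -1.0]]
contact_force: [0.3, -0.5, 0.1]
finger_gap: 30.7
gripper_force: 0.0
```

```bash
python3 plan.py 561.5 -165.5 79 76.5
python3 - <<'E'
from m2 import *
d=grab("side"); im=d["img"][180:330,230:390]; cv2.imwrite("pics/s5.png",cv2.resize(im,None,fx=4,fy=4)[:,:,::-1])
for dz in(60,65,70,75): print(dz,proj(d,[[561-.23*24,-166-.97*24,140-dz]]).round(1))
E
```

```text
t 16.175 tcp [ 558.6 -165.2  136.5] gap 30.7 gf 0.0 F [ 0.3 -0.5  0.1]
rotvec [-0.01  0.02  0.03] | shift before-turn axes mm [-2.9  0.4 57.5] | after-turn axes [-2.9  0.4 57.5]
60 [[337.3 264.1]]
65 [[337.3 266. ]]
70 [[337.2 267.9]]
75 [[337.2 269.8]]
```

View pics/s5.png

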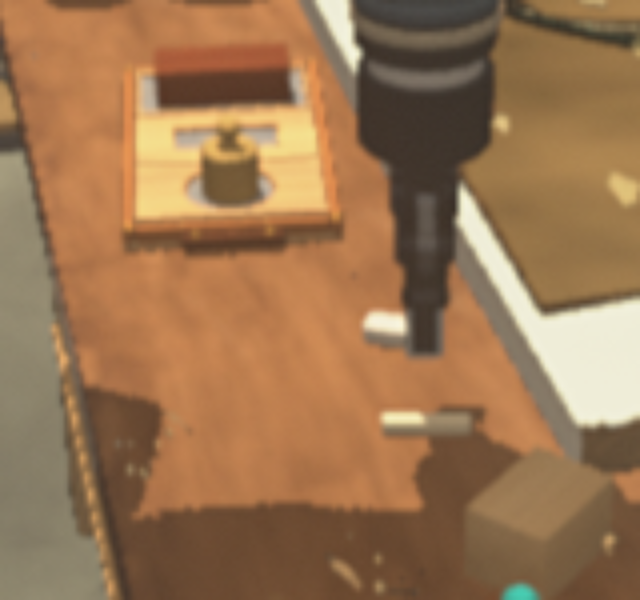

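The crop shows mahogany and brass seated. The fingers are above the nut blank at (425,423), clear of the eraser. Descending.

Emit:
{"method": "apply_moves", "body": {
  "increments": [
    {"tx":-0.003,"ty":0.0005,"tz":0.03,"ax":0,"ay":0,"az":0},
    {"tx":0,"ty":0,"tz":0.02,"ax":0,"ay":0,"az":0},
    {"tx":0,"ty":0,"tz":0.008,"ax":0,"ay":0,"az":0},
    {"tx":0,"ty":0,"tz":0,"ax":0,"ay":0,"az":0},
    {"tx":0,"ty":0,"tz":0,"ax":0,"ay":0,"az":0}
  ]
}}

```text
time: 16.85
tcp_pos: [562.0, -165.6, 79.0]
orientation: [[-0.972, 0.233, 0.002], [0.233, 0.972, -0.001], [-0.002, -0.0, -1.0]]
contact_force: [0.1, -0.2, 0.5]
finger_gap: 30.7
gripper_force: 0.0
```

Emit:
{"method": "apply_moves", "body": {
  "increments": [
    {"tx":0,"ty":0,"tz":0.002,"ax":0,"ay":0,"az":0},
    {"tx":0,"ty":0,"tz":0,"ax":0,"ay":0,"az":0}
  ]
}}

```text
time: 17.1
tcp_pos: [561.4, -165.5, 76.2]
orientation: [[-0.972, 0.233, 0.0], [0.233, 0.972, -0.0], [-0.0, -0.0, -1.0]]
contact_force: [-0.1, -0.5, -0.4]
finger_gap: 30.7
gripper_force: 0.0
```

Emit:
{"method": "apply_moves", "body": {
  "increments": [
    {"tx":0,"ty":0,"tz":0,"ax":0,"ay":0,"az":0},
    {"tx":0,"ty":0,"tz":0,"ax":0,"ay":0,"az":0},
    {"tx":0,"ty":0,"tz":0,"ax":0,"ay":0,"az":0},
    {"tx":0,"ty":0,"tz":0,"ax":0,"ay":0,"az":0},
    {"tx":0,"ty":0,"tz":0,"ax":0,"ay":0,"az":0}
  ],
  "claw": 0,
  "force": 40
}}

```text
time: 17.73
tcp_pos: [561.4, -165.5, 76.2]
orientation: [[-0.972, 0.233, 0.0], [0.233, 0.972, -0.0], [-0.0, -0.0, -1.0]]
contact_force: [-0.8, -0.1, 5.4]
finger_gap: 8.7
gripper_force: 41.0
```

Emit:
{"method": "apply_moves", "body": {
  "increments": [
    {"tx":0,"ty":0,"tz":-0.01,"ax":0,"ay":0,"az":0},
    {"tx":0,"ty":0,"tz":-0.04,"ax":0,"ay":0,"az":0},
    {"tx":0,"ty":0,"tz":-0.05,"ax":0,"ay":0,"az":0},
    {"tx":0,"ty":0,"tz":-0.01,"ax":0,"ay":0,"az":-5.7},
    {"tx":0,"ty":0,"tz":0,"ax":0,"ay":0,"az":0}
  ]
}}

```text
time: 18.35
tcp_pos: [561.8, -165.6, 187.2]
orientation: [[-0.991, 0.136, 0.002], [0.136, 0.991, -0.001], [-0.002, -0.0, -1.0]]
contact_force: [0.4, 0.3, -0.9]
finger_gap: 8.2
gripper_force: 40.4
```

```bash
python3 plan.py 509 205 186 82.2
```

```text
t 18.35 tcp [ 561.8 -165.6  187.2] gap 8.2 gf 40.4 F [ 0.4  0.3 -0.9]
rotvec [-0.02  0.13 -0.01] | shift before-turn axes mm [102.7 359.9   0.9] | after-turn axes [102.6 360.    1.2]
```

Emit:
{"method": "apply_moves", "body": {
  "increments": [
    {"tx":0.007,"ty":0.025,"tz":0,"ax":0,"ay":0,"az":0},
    {"tx":0.014,"ty":0.05,"tz":0,"ax":0,"ay":0,"az":0},
    {"tx":0.014,"ty":0.05,"tz":0,"ax":0,"ay":0,"az":0},
    {"tx":0.014,"ty":0.05,"tz":0,"ax":0,"ay":0,"az":0},
    {"tx":0.014,"ty":0.05,"tz":0,"ax":0,"ay":0,"az":0},
    {"tx":0.014,"ty":0.05,"tz":0,"ax":0,"ay":0,"az":0},
    {"tx":0.014,"ty":0.05,"tz":0,"ax":0,"ay":0,"az":0},
    {"tx":0.0115,"ty":0.035,"tz":0,"ax":0,"ay":0,"az":0},
    {"tx":0,"ty":0,"tz":0,"ax":0,"ay":0,"az":0},
    {"tx":0,"ty":0,"tz":0,"ax":0,"ay":0,"az":0}
  ]
}}

```text
time: 19.6
tcp_pos: [508.2, 204.6, 185.1]
orientation: [[-0.991, 0.136, -0.001], [0.136, 0.991, -0.001], [0.001, -0.001, -1.0]]
contact_force: [0.4, -0.4, -0.7]
finger_gap: 8.5
gripper_force: 40.4
```

```bash
python3 plan.py 509 205 96 82.2
python3 - <<'E'
from m2 import *
d=grab("side"); im=d["img"][120:270,230:390]; cv2.imwrite("pics/s6.png",cv2.resize(im,None,fx=4,fy=4)[:,:,::-1])
E
```

```text
t 19.6 tcp [508.2 204.6 185.1] gap 8.5 gf 40.4 F [ 0.4 -0.4 -0.7]
rotvec [-0.07 -0.07 -0.03] | shift before-turn axes mm [-0.9  0.6 89.1] | after-turn axes [-0.8  0.5 89.1]
```

View pics/s6.png

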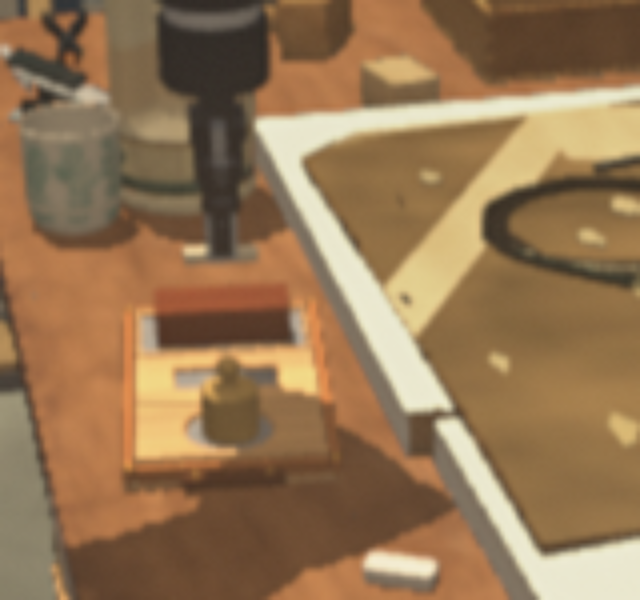

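Nut blank is held level at (220,255) above the small pocket. I'll lower it to about 2 mm above the floor and release there, so the tips don't press on the block top.

Emit:
{"method": "apply_moves", "body": {
  "increments": [
    {"tx":-0.001,"ty":0.0005,"tz":0.03,"ax":0,"ay":0,"az":0},
    {"tx":0,"ty":0,"tz":0.03,"ax":0,"ay":0,"az":0},
    {"tx":0,"ty":0,"tz":0.02,"ax":0,"ay":0,"az":0},
    {"tx":0,"ty":0,"tz":0.006,"ax":0,"ay":0,"az":0},
    {"tx":0,"ty":0,"tz":0.003,"ax":0,"ay":0,"az":0},
    {"tx":0,"ty":0,"tz":0,"ax":0,"ay":0,"az":0},
    {"tx":0,"ty":0,"tz":0,"ax":0,"ay":0,"az":0}
  ]
}}

```text
time: 20.52
tcp_pos: [510.0, 205.5, 97.6]
orientation: [[-0.991, 0.136, 0.001], [0.136, 0.991, 0.0], [-0.001, 0.0, -1.0]]
contact_force: [-0.5, 0.1, 0.4]
finger_gap: 8.5
gripper_force: 40.4
```

Emit:
{"method": "apply_moves", "body": {
  "increments": [
    {"tx":0,"ty":0,"tz":0.002,"ax":0,"ay":0,"az":0},
    {"tx":0,"ty":0,"tz":0.002,"ax":0,"ay":0,"az":0},
    {"tx":0,"ty":0,"tz":0,"ax":0,"ay":0,"az":0},
    {"tx":0,"ty":0,"tz":0,"ax":0,"ay":0,"az":0}
  ]
}}

```text
time: 21.02
tcp_pos: [509.6, 205.5, 92.9]
orientation: [[-0.991, 0.135, -0.0], [0.135, 0.991, -0.0], [0.0, -0.0, -1.0]]
contact_force: [-0.3, 0.2, -0.4]
finger_gap: 8.2
gripper_force: 40.4
```

Emit:
{"method": "apply_moves", "body": {
  "increments": [
    {"tx":0,"ty":0,"tz":0.001,"ax":0,"ay":0,"az":0},
    {"tx":0,"ty":0,"tz":0,"ax":0,"ay":0,"az":0}
  ]
}}

```text
time: 21.28
tcp_pos: [509.6, 205.4, 91.8]
orientation: [[-0.991, 0.135, -0.0], [0.135, 0.991, -0.0], [0.0, -0.0, -1.0]]
contact_force: [0.2, -0.6, 0.2]
finger_gap: 8.1
gripper_force: 40.4
```

Emit:
{"method": "apply_moves", "body": {
  "increments": [
    {"tx":0,"ty":0,"tz":0,"ax":0,"ay":0,"az":0},
    {"tx":0,"ty":0,"tz":0,"ax":0,"ay":0,"az":0},
    {"tx":0,"ty":0,"tz":0,"ax":0,"ay":0,"az":0}
  ],
  "claw": 0.3
}}

```text
time: 21.65
tcp_pos: [509.6, 205.4, 91.9]
orientation: [[-0.991, 0.136, 0.0], [0.136, 0.991, -0.0], [-0.0, -0.0, -1.0]]
contact_force: [-0.5, 0.5, 0.9]
finger_gap: 25.5
gripper_force: 0.0
```

Emit:
{"method": "apply_moves", "body": {
  "increments": [
    {"tx":0,"ty":0,"tz":-0.03,"ax":0,"ay":0,"az":0},
    {"tx":0,"ty":0,"tz":-0.06,"ax":0,"ay":0,"az":0},
    {"tx":0,"ty":0,"tz":-0.03,"ax":0,"ay":0,"az":0},
    {"tx":0,"ty":-0.05,"tz":0,"ax":0,"ay":0,"az":0},
    {"tx":0,"ty":-0.06,"tz":0,"ax":0,"ay":0,"az":0},
    {"tx":0,"ty":-0.06,"tz":0,"ax":0,"ay":0,"az":0},
    {"tx":0,"ty":-0.06,"tz":0,"ax":0,"ay":0,"az":0},
    {"tx":0,"ty":-0.05,"tz":0,"ax":0,"ay":0,"az":0},
    {"tx":0,"ty":0,"tz":0,"ax":0,"ay":0,"az":0}
  ]
}}

```text
time: 22.78
tcp_pos: [471.1, -74.7, 212.1]
orientation: [[-0.99, 0.14, 0.0], [0.14, 0.99, -0.001], [-0.0, -0.001, -1.0]]
contact_force: [-0.1, 0.2, -0.4]
finger_gap: 25.8
gripper_force: 0.0
```

Run:
```python
from m2 import *
d=grab("top"); H,S,V=hsvof(d)
rect(d,(H<=9)&(S>150)&(V>60),(160,230,215,310),44,"mah placed")
rect(d,(S<110)&(V>160),(209,250,238,295),23,"nut placed")
rect(d,(S<110)&(V>150),(325,232,355,262),12,"eraser")
c=cv2.resize(d["img"][215:335,155:305],None,fx=2.6,fy=2.6,interpolation=cv2.INTER_CUBIC)
s=grab("side")["img"]; c2=cv2.resize(s[170:290,240:390],None,fx=2.6,fy=2.6,interpolation=cv2.INTER_CUBIC)
cv2.imwrite("pics/fin.png",np.hstack([c,c2])[:,:,::-1])
```

```text
mah placed: x 520.6 y 279.9 size 43x95 long-dir 172.5 deg area 807
nut placed: x 510.9 y 200.6 size 35x106 long-dir 169.0 deg area 174
eraser: x 571.0 y -64.3 size 21x46 long-dir 151.8 deg area 183
```

View pics/fin.png

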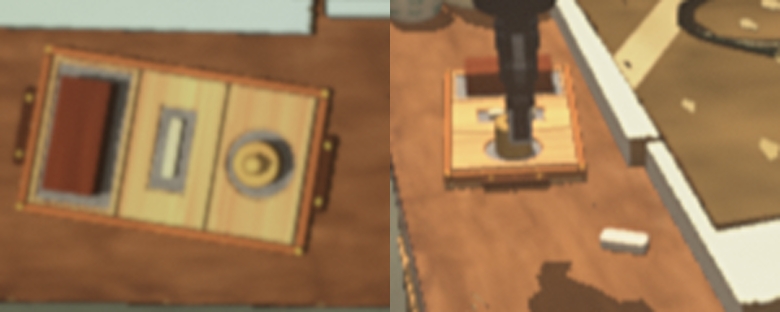

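In the top crop all three parts sit inside their recesses, with the nut at (172,150) and brass at (253,163). I'll do one numeric check of brass and nut before handing in.

Run:
```python
from m2 import *
d=grab("top"); H,S,V=hsvof(d)
print("brass body top",cast(d,[[155+253/2.6,215+163/2.6]],54), "knob",cast(d,[[155+257/2.6,215+162/2.6]],70))
rect(d,(S<90)&(V>165),(212,255,232,290),23,"nut")
```

```text
brass body top [[498.74349386 126.89428806  54.        ]] knob [[500.12411337 121.10566259  70.        ]]
nut: x 510.6 y 204.8 size 10x53 long-dir 171.5 deg area 105
```

All three are within 4 mm of their pocket centres and the arm is clear, so I'm handing in.

```bash
python3 -c "
from station import ctrl
print(ctrl.hand_in())"
```

```text
the job is handed in; nothing more can be done
None
```

I handed the job in after about 23 s of robot time: the mahogany block, brass weight and nut blank each sit in their own pocket within about 4 mm of centre, the sanding block, maple block and eraser were not touched, and the station returned no verdict.

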